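# Pinch out the dust-filter cassette and check both faces

## Robot

A 6-joint arm with a two-finger parallel gripper is mounted at the origin on the work surface. World frame = base frame: x ahead of the robot, y to its left, z up, the work surface at z = 0. Lengths are in m, angles in rad, forces in N, time in s.
With the tool pointing down it reaches from about 0.425 to 0.95 m from the base axis. Payload 14.7 kg.
Tool frame: the origin (TCP) lies on the mounting face of the last link; the fingertips stand 173 mm ahead of it and the grasp point (between the pads) lies 155 mm ahead of it; z points along the fingers, y is the line along which they close (so a half turn about z gives the same grasp; the last joint's range is limited). The gripper opens to 85 mm and grips with 20 to 120 N. Pads are 22 mm wide; open, the fingers measure 114 mm over their backs; the gripper's body (76 mm by 85 mm) begins 54 mm behind the grasp point. The pads swing forward as they close: fully open they stand 13 mm farther back than shut.
Start: joints at [1.174, 0.48, 1.596, -0, 1.065, -0.047], TCP at [0.223, 0.611, 0.405] pointing down, gripper open.
Joint ranges: [-2.75, 2.75], [-0.82, 2.05], [0.23, 2.67], [-1.56, 4.7], [0.09, 2.69], [-2.92, 2.92]. Speed limits (rad/s): [1.89, 1.89, 2.39, 3.01, 3.01, 3.01].

## Interface

Orientations are given as a unit quaternion [x, y, z, w].
In Python, from workcell import bot gives the robot as it stands.
- The arm moves only by the tool carry_out, never from a script. Its argument "series" is a list that holds one entry, the list of rows, each a list of 7 numbers: the shift along the world's x, y, z in units of 40 mm (1.0 is 40 mm), then the turn, a rotation vector about the world's x, y, z in units of 8 degrees (1.0 is 8 degrees), then the closure, from -1 (fully open) to 1 (shut). In form: [[[x, y, z, rx, ry, rz, fingers], ...]]. A call has 1 to 20 rows; each row shifts and turns the commanded pose from where the row before left it; what a row does not reach is not made up. A row lasts 1/8 s, in which the tool goes at most 62.5 mm and 10.7 degrees, less where a joint would pass 70% of its speed; a pose out of reach is approached as far as the arm can. A call is refused whole if a number of a shift passes 1 or a number of a turn 1, either way. A call with a gripper value outside its range is refused whole. The fingers move at their own pace and stop on an object; the grip force is fixed at half the most. Time passes only in rows, so rows that do not move let the fingers close. It gives the time, the measured TCP pose, the force, the opening and the grip force at its end, in the units of the state.
- bot.read_state(): the state, without advancing time (a new reading comes with each control period).
- bot.camera(name): name is "scene" or "top" or "wrist"; returns the picture (384x512x3 uint8, red, green, blue); there is no depth.
- bot.camera_params(name): a dict with "fx", "fy", "cx", "cy" (pixels), "T" (4x4, takes a point from camera to world coordinates); the wrist camera has in their place "T_tool_cam" (4x4, takes a point from camera to tool coordinates, whose origin is the TCP and whose axes are the flange's). Camera axes: x right, y up, looking along -z (the intrinsics and any distortion apply to the point x, -y, -z); pixel columns grow to the right and rows downward; lengths in m; the calibration is good to about 2 mm. A picture is of the moment at which its call begins: read the wrist's pose just before it. camera_params takes no time and is no camera call.
- bot.close_job(): hands the job in; it is judged then, once.
The state is a dict: "time": time; "joint_positions": joint angles; "joint_velocities": joint speeds; "joint_efforts": joint torques, N m; "eef_pos": TCP position; "eef_rot": TCP orientation; "ft_force": force on the tool from outside, world axes, zero at the start; "ft_torque": the same for the moment, N m; "width": finger opening in m; "finger_force": force on a finger pad.
Only numpy, scipy, OpenCV 4.12 (cv2) and the standard library are available. Lean on these libraries where they do the work, as an engineer would, in place of code of your own. Each camera call takes 0.05 s, during which the arm holds its last target. There are 200 camera calls.

## Task

Pinch the two side catches of the filter cassette together and lift it straight up, free of the dust extractor. Keeping the catches pinched all the time, hold it upright and square in front of the magnifier's lens, centred on the lens and about 100 mm from it, first with its ribbed face towards the lens for about a second, then turned half round with the plain face towards it. Finish like that, still holding the cassette in the air by its pinched catches; do not put it down or let go, and leave the cup, the jar and the stamp alone.

Things in the scene. Friction and masses are not known exactly. Their poses are not given: they have to be found in the camera images.
- extractor: Fixed desktop dust extractor: grey box 150 (x) x 190 (y) x 80 mm high, origin at the centre of its underside, louvred front on -x. A slot 32 (x) x 66 (y) mm in the middle of its flat top holds the cassette, on a floor 10 mm above the underside. The slot's rim is 8 mm thick; below it the pocket is 92 mm long in y, and the catches hook under the rim.
- cassette: Filter cassette, 0.15-0.35 kg, loose, upright in the slot, axes as the extractor's; origin: centre of its underside. Filter part 28 (x) x 60 (y) x 48 mm high, above it a white neck 28 x 36 mm up to 100 mm; seated, the top 30 mm shows. Filter face on +x ribbed (four level bars), on -x plain paper. A raised grey bar on the neck's top runs along the +x (ribbed) edge.
- filter_centre (a point): Middle of the cassette's filter part, 24 mm above the cassette's origin, halfway between the ribbed and the plain face; axes as the cassette's.
- catch_left (a joint): Black spring catch on the cassette's +y side: 0 sprung out, 0.007 m fully pressed in towards the middle of the cassette. The spring needs about 2 N to start and 8 N to be fully in; a firm stop then takes the grip. From about 0.005 m on both sides the hooks are clear of the rim.
- catch_right (a joint): The same catch on the cassette's -y side.
- catch_left_pad (a point): Middle of the outer gripping face of the +y catch, 94 mm above the cassette's origin (24 mm above the extractor's top while seated), 31 mm from its middle when sprung. The face is 18 mm wide (x) and stands 36 mm above the extractor's top. Over both catches: 62 mm, pinched 48 mm. The hooks below reach 38 mm out from the middle (31 mm pressed in).
- catch_right_pad (a point): The same point on the -y catch.
- magnifier: Inspection magnifier on a stand, fixed: a round white head 88 mm in diameter whose centre is 150 mm above the table, on a post with a round foot; 194 mm high. Origin on the table below the lens. The lens looks along the magnifier's -x.
- lens (a point): Centre of the lens's front face, 150 mm above the table; axes as the magnifier's: the lens looks out along -x, y is sideways, z up. The cassette's +x along the lens's +x shows the ribbed face to the lens.
- bisque_cup: Bystander: loose terracotta cup, 76 mm in diameter, 75 mm high, origin under its centre.
- glaze_jar: Bystander: loose white jar, 60 mm in diameter, 85 mm high, origin under its centre.
- stamp: Bystander: loose turned wooden stamp, 38 mm in diameter, 64 mm high, origin under its centre.
There are look-alikes about, which are no part of the job. There is more than one size of the cassette; the job needs the larger.

How it is judged:
By the outcome, as a careful person would: the job done as asked, in the order asked, and still so for the second after the job is handed in, while the arm keeps its last pose, push and grip.
It also fails if it takes over 45 s, if anything falls off the work surface, if the arm or the gripper's body presses on something with over 40 N, if the wrist force passes 120 N, or if a joint passes its speed limit or range.

## Working session

There is one attempt and no reset: what is moved stays moved. The work goes in short steps, Python scripts to look and compute and a tool call to move; the robot and the scene stay as the last step left them, time stands still between calls to the robot, and variables do not carry over. Pictures are saved under pics/ and viewed, at most 10 in all, crops included, and the job is handed in when it is done.

Besides the shell and the picture viewer there is one more tool, called after "Call:" in YAML: its name, and indented under it one key for each argument. carry_out: Moves the arm, as the interface text tells. Its arguments: {"type":"object","properties":{"series":{"type":"array"}},"required":["series"]}

```bash
mkdir -p pics; python3 - <<'E'
from workcell import bot
import cv2,numpy as np
np.set_printoptions(precision=4,suppress=True)
for n in("scene","top"):
    cv2.imwrite(f"pics/{n}0.png",cv2.resize(bot.camera(n)[:,:,::-1],None,fx=1.5,fy=1.5,interpolation=cv2.INTER_CUBIC))
    print(n,bot.camera_params(n))
print(bot.camera_params("wrist"));print(bot.read_state())
E
```

```text
scene {'fx': 356.1351146609558, 'fy': 356.1351146609558, 'cx': 257.37245888247435, 'cy': 189.42965655517983, 'T': array([[-0.2963, -0.7648,  0.5721,  1.0381],
       [ 0.9551, -0.233 ,  0.1832,  0.202 ],
       [-0.0068,  0.6007,  0.7994,  0.7158],
       [ 0.    ,  0.    ,  0.    ,  1.    ]])}
top {'fx': 399.73029224978774, 'fy': 399.73029224978774, 'cx': 263.8164002594736, 'cy': 192.2627937565839, 'T': array([[ 0.0353,  0.9746, -0.2214,  0.3762],
       [-0.9994,  0.0348, -0.0063,  0.0488],
       [ 0.0016,  0.2214,  0.9752,  1.1477],
       [ 0.    ,  0.    ,  0.    ,  1.    ]])}
{'fx': 280.0636914275313, 'fy': 280.0636914275313, 'cx': 257.5298216847133, 'cy': 190.57616502750645, 'T_tool_cam': array([[-0.0002,  0.9541,  0.2996,  0.0772],
       [ 1.    ,  0.0005, -0.0008,  0.001 ],
       [-0.0009,  0.2996, -0.9541,  0.0308],
       [ 0.    ,  0.    ,  0.    ,  1.    ]])}
{'time': 0.1, 'joint_positions': array([ 1.1744,  0.4808,  1.5968, -0.    ,  1.0651, -0.0466]), 'joint_velocities': array([-0.0012, -0.0005, -0.0017,  0.001 ,  0.0009, -0.0018]), 'joint_efforts': array([  0.0009, -95.2264, -43.104 ,  -0.0001,   0.0054,  -0.    ]), 'eef_pos': array([0.2227, 0.6105, 0.4041]), 'eef_rot': array([ 0.174 ,  0.9847, -0.0005, -0.0001]), 'ft_force': array([-0.356 ,  0.0189,  0.2764]), 'ft_torque': array([-0.0041,  0.0301,  0.0286]), 'finger_force': 0.0, 'width': 0.08529989781770661}
```

View pics/scene0.png

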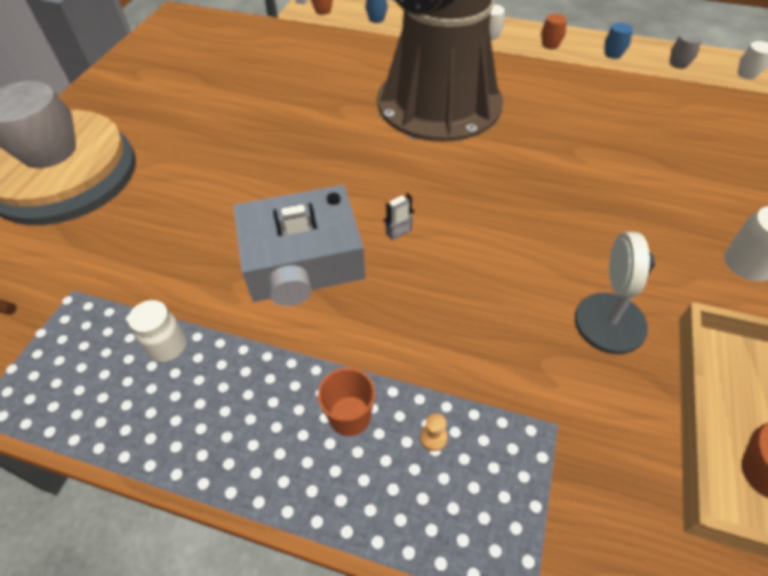

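View pics/top0.png

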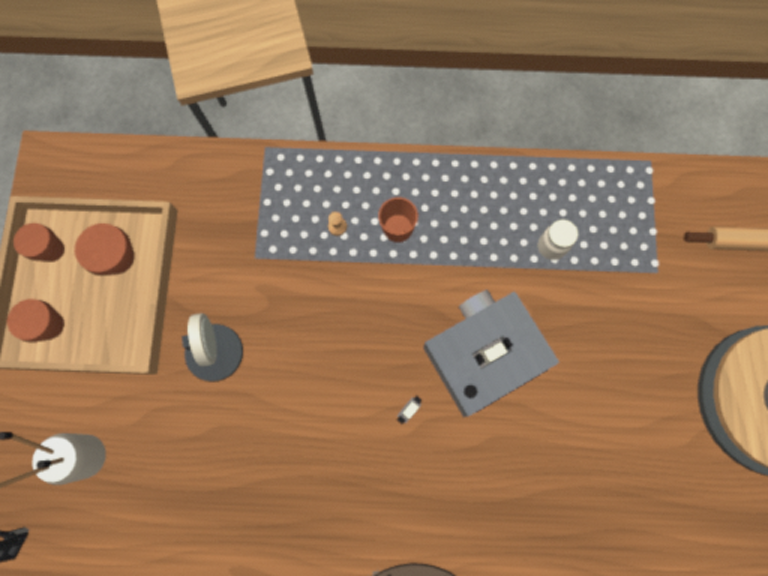

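```bash
python3 - <<'E'
from workcell import bot
import cv2,numpy as np
t=np.median([bot.camera("top") for _ in range(3)],0).astype(np.uint8)[:,:,::-1]
s=np.median([bot.camera("scene") for _ in range(3)],0).astype(np.uint8)[:,:,::-1]
cv2.imwrite("t.png",t);cv2.imwrite("s.png",s)
def c(im,x,y,w,h):return cv2.resize(im[y:y+h,x:x+w],(400,300),interpolation=cv2.INTER_CUBIC)
# each crop w=100,h=75 ->4x
a=np.vstack([np.hstack([c(t,280,190,100,75),c(t,105,195,80,60)]),np.hstack([c(s,155,120,100,75),c(s,370,145,80,100*60//80 if 0 else 60)])])
cv2.imwrite("pics/crops.png",a)
E
```

```text
(no output)
```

View pics/crops.png

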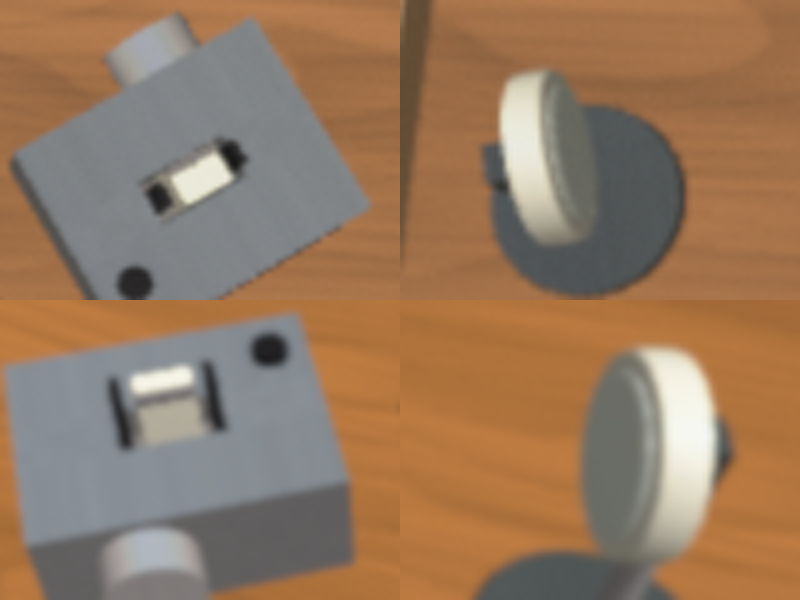

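```bash
cat > h.py <<'E'
from workcell import bot
import numpy as np
from scipy.spatial.transform import Rotation as R
np.set_printoptions(precision=4,suppress=True)
def ray(p,T,u,v):
    d=T[:3,:3]@np.array([(u-p['cx'])/p['fx'],-(v-p['cy'])/p['fy'],-1]);return T[:3,3],d
def hit(name,u,v,z,T=None):
    p=bot.camera_params(name);o,d=ray(p,p['T'] if T is None else T,u,v);return o+d*(z-o[2])/d[2]
def proj(name,P,T=None):
    p=bot.camera_params(name);T=p['T'] if T is None else T
    c=(np.atleast_2d(P)-T[:3,3])@T[:3,:3];return np.c_[p['cx']+p['fx']*c[:,0]/-c[:,2],p['cy']-p['fy']*c[:,1]/-c[:,2]]
def wristT(s):
    T=np.eye(4);T[:3,:3]=R.from_quat(s['eef_rot']).as_matrix();T[:3,3]=s['eef_pos'];return T@bot.camera_params('wrist')['T_tool_cam']
E
python3 - <<'E'
from h import *
t=lambda x,y,z:hit('top',280+x/4-.375,190+y/4-.375,z)
A,B,C=t(12,155,.08),t(250,18,.08),t(370,205,.08)
print(A,B,C,np.linalg.norm(B-A),np.linalg.norm(C-B),'ctr',(A+C)/2,'yaw of A-B',np.degrees(np.arctan2(*(A-B)[[1,0]])),'C-B',np.degrees(np.arctan2(*(B-C)[[1,0]])))
s=lambda x,y,z:hit('scene',155+x/4-.375,120+(y-300)/4-.375,z)
D=[s(8,367,.08),s(297,315,.08),s(347,483,.08),s(30,545,.08)]
print(D,'ctr',np.mean(D,0),[np.linalg.norm(D[i]-D[i-1]) for i in range(4)],[np.degrees(np.arctan2(*(D[i]-D[i-1])[[1,0]])) for i in range(4)])
print('slot-neck top',t(204,178,.11),'catches',t(158,198,.116),t(233,155,.116))
m=hit('top',105+(588-400)/5,195+200/5,.008);print('foot',m)
# lens triangulation: top (574,160), scene (618,450)
p=bot.camera_params('top');o,d=ray(p,p['T'],105+(574-400)/5,195+160/5)
q=bot.camera_params('scene');o2,d2=ray(q,q['T'],370+(618-400)/5,145+(450-300)/5)
k=np.linalg.lstsq(np.c_[d,-d2],o2-o,rcond=None)[0];print('lens',o+d*k[0],o2+d2*k[1], hit('scene',370+218/5,145+30,.15))
E
```

```text
[0.521  0.0017 0.08  ] [ 0.621  -0.1587  0.08  ] [ 0.496  -0.2376  0.08  ] 0.18901543266050805 0.14781462736568193 ctr [ 0.5085 -0.118   0.08  ] yaw of A-B 121.92965785829865 C-B 32.283364314313935
[array([ 0.4972, -0.2364,  0.08  ]), array([ 0.3996, -0.0781,  0.08  ]), array([ 0.5263, -0.0007,  0.08  ]), array([ 0.623 , -0.1587,  0.08  ])] ctr [ 0.5115 -0.1185  0.08  ] [np.float64(0.1478311208223552), np.float64(0.18591006647940614), np.float64(0.1484696109667336), np.float64(0.18516372099578274)] [np.float64(-148.3006714965731), np.float64(121.65967381561839), np.float64(31.410712633177596), np.float64(-58.53747379560371)]
slot-neck top [ 0.5064 -0.1221  0.11  ] catches [ 0.4916 -0.0914  0.116 ] [ 0.5212 -0.1399  0.116 ]
foot [0.4976 0.3974 0.008 ]
lens [0.5027 0.3641 0.1465] [0.5026 0.3673 0.1475] [0.5049 0.3666 0.15  ]
```

Call:
carry_out:
  series:
    - [[0,-0.9,0.4,0,0,0,-1],[0,-0.9,0.4,0,0,0,-1],[0,-0.9,0.4,0,0,0,-1],[0,-0.9,0.4,0,0,0,-1],[0.44,-0.34,0,0,0,-1,-1],[0.44,-0.34,0,0,0,-1,-1],[0.44,-0.34,0,0,0,-1,-1],[0.44,-0.34,0,0,0,-1,-1],[0.44,-0.34,0,0,0,-1,-1],[0.44,-0.34,0,0,0,-1,-1],[0.44,-0.34,0,0,0,-1,-1],[0.44,-0.34,0,0,0,-1,-1],[0.44,-0.34,0,0,0,-1,-1],[0.44,-0.34,0,0,0,-1,-1],[0.44,-0.34,0,0,0,-1,-1],[0.44,-0.34,0,0,0,-1,-1],[0.44,-0.34,0,0,0,-1,-1],[0.44,-0.34,0,0,0,-1,-1],[0.44,-0.34,0,0,0,-1,-1],[0.44,-0.34,0,0,0,-1,-1]]

```text
time: 2.9
eef_pos: [0.5049, 0.2485, 0.4687]
eef_rot: [0.962, 0.273, 0.0, -0.0]
ft_force: [0.8, -0.5, 0.1]
width: 0.0852
finger_force: 0.0
```

```bash
python3 - <<'E'
from h import *
import cv2,pickle
s=bot.read_state();im=bot.camera("wrist")[:,:,::-1];s2=bot.read_state()
print(s['eef_pos'],s2['eef_pos'],s['joint_positions'],R.from_quat(s['eef_rot']).as_matrix())
pickle.dump(wristT(s),open('w1.pkl','wb'))
cv2.imwrite("pics/w1.png",cv2.resize(im,None,fx=1.5,fy=1.5,interpolation=cv2.INTER_CUBIC))
E
```

```text
[0.5049 0.2485 0.4687] [0.5066 0.2473 0.4688] [0.4036 0.2968 1.7203 0.     1.1244 1.4212] [[ 0.8509  0.5254  0.0001]
 [ 0.5254 -0.8509  0.0001]
 [ 0.0001 -0.     -1.    ]]
```

View pics/w1.png

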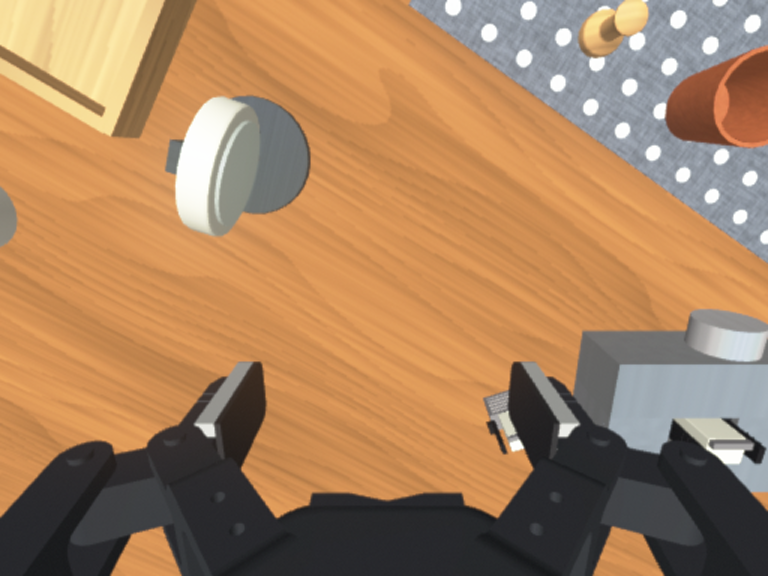

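```bash
python3 - <<'E'
import cv2
im=cv2.imread("pics/w1.png")
cv2.imwrite("pics/w1c.png",cv2.resize(im[80:250,155:325],(680,680))[:600]) 
im=cv2.imread("s.png");cv2.imwrite("pics/sc.png",cv2.resize(im[145:220,390:450],(480,600),interpolation=cv2.INTER_CUBIC))
E
```

```text
(no output)
```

View pics/w1c.png

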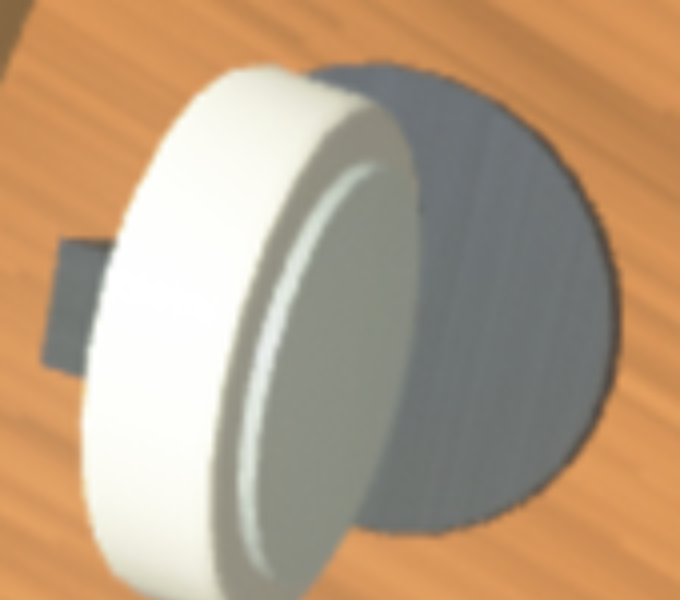

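View pics/sc.png

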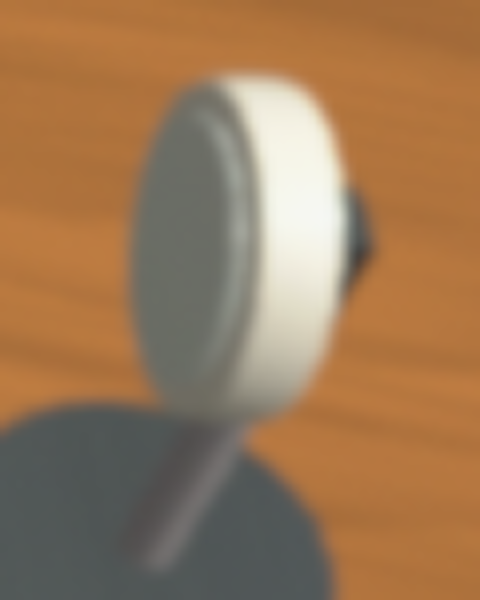

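```bash
python3 - <<'E'
from h import *
import pickle
from scipy.optimize import least_squares
Tw=pickle.load(open('w1.pkl','rb'));pw=bot.camera_params('wrist');ps=bot.camera_params('scene')
W=np.array([(375,98),(320,145),(270,225),(240,300),(220,400),(210,480),(212,560),(412,140),(420,220),(415,310),(400,390),(370,470),(335,545),(300,600)],float)
W=((W/4+[155,80])+.5)/1.5-.5
S=np.array([(200,85),(165,130),(140,190),(130,250),(135,320),(150,380),(170,410),(215,88),(240,120),(258,180),(262,250),(255,320),(235,380),(210,415)],float)
S=(S+.5)/8-.5+[390,145]
def res(p,sets,fz):
    x,y,yaw,r=p[:4];z=p[4] if not fz else .15
    n=np.array([np.cos(yaw),np.sin(yaw),0]);c=np.array([x,y,z]);o=[]
    for P,T,pts in sets:
        for u,v in pts:
            a,d=ray(P,T,u,v);h=a+d*(n@(c-a))/(n@d);k=np.linalg.norm(h-c);g=np.linalg.norm(h-a);o.append((k-r)*abs(n@d)/np.linalg.norm(d)/g*300)
    return np.array(o+[(r-.043)*1e3*.3])
for nm,sets in dict(w=[(pw,Tw,W)],s=[(ps,ps['T'],S)],both=[(pw,Tw,W),(ps,ps['T'],S)]).items():
  for fz in(1,0):
    f=least_squares(res,[.5,.37,1.6,.043]+([] if fz else [.15]),args=(sets,fz));print(nm,fz,f.x,np.degrees(f.x[2]),np.sqrt(np.mean(f.fun**2)))
F=np.array([(380,62),(480,90),(560,150),(610,250),(615,340),(570,450),(500,510),(420,532)],float);F=((F/4+[155,80])+.5)/1.5-.5
G=np.array([hit('wrist',u,v,.008,Tw)[:2] for u,v in F])
f=least_squares(lambda p:np.linalg.norm(G-p[:2],axis=1)-p[2],[.5,.37,.05]);print('foot',f.x)
# black knob back of head
E
```

```text
w 1 [0.5075 0.3685 1.8064 0.0433] 103.50177380108873 0.22107080084483632
w 0 [0.508  0.3679 1.8063 0.043  0.1522] 103.49530654353272 0.21969204587094796
s 1 [0.5088 0.367  1.8148 0.0421] 103.98002059938251 0.1552240106947922
s 0 [0.4913 0.3725 1.8216 0.043  0.1312] 104.37034757740842 0.13016657875120818
both 1 [0.5073 0.3683 1.8053 0.0432] 103.43553230913835 0.3352948818922962
both 0 [0.5069 0.3687 1.8053 0.0434 0.1485] 103.43676665544321 0.3313598810053862
foot [0.5    0.4003 0.0547]
```

Call:
carry_out:
  series:
    - [[0,-0.91,-0.17,0,0,0,-1],[0,-0.91,-0.17,0,0,0,-1],[0,-0.91,-0.17,0,0,0,-1],[0,-0.91,-0.17,0,0,0,-1],[0,-0.91,-0.17,0,0,0,-1],[0,-0.91,-0.17,0,0,0,-1],[0,-0.91,-0.17,0,0,0,-1],[0,-0.91,-0.17,0,0,0,-1],[0,-0.91,-0.17,0,0,0,-1],[0,-0.91,-0.17,0,0,0,-1],[0,0,0,0,0,0,-1],[0,0,0,0,0,0,-1]]

```text
time: 4.45
eef_pos: [0.5042, -0.1147, 0.4007]
eef_rot: [0.961, 0.275, -0.0, -0.0]
ft_force: [-0.8, 0.6, -0.9]
width: 0.0855
finger_force: 0.0
```

```bash
python3 - <<'E'
from h import *
import cv2,pickle
s=bot.read_state();im=bot.camera("wrist")[:,:,::-1]
print(s['time'],s['eef_pos'],s['joint_positions'],R.from_quat(s['eef_rot']).as_matrix(),s['ft_force'])
pickle.dump((wristT(s),s),open('w2.pkl','wb'))
cv2.imwrite("w2.png",im)
P=proj('wrist',[[.51,-.118,.11]],wristT(s))[0];print(P)
x,y=int(P[0])-128,max(0,min(384-192,int(P[1])-96));print(x,y)
cv2.imwrite("pics/w2c.png",cv2.resize(im[y:y+192,x:x+256],(800,600),interpolation=cv2.INTER_CUBIC))
E
```

```text
4.45 [ 0.5042 -0.1147  0.4007] [-0.2824  0.2999  1.9022  0.0003  0.9397  0.7305] [[ 0.8485  0.5293 -0.0001]
 [ 0.5293 -0.8485  0.0003]
 [ 0.     -0.0003 -1.    ]] [-0.8129  0.6363 -0.867 ]
[264.9847 183.0407]
136 87
```

View pics/w2c.png

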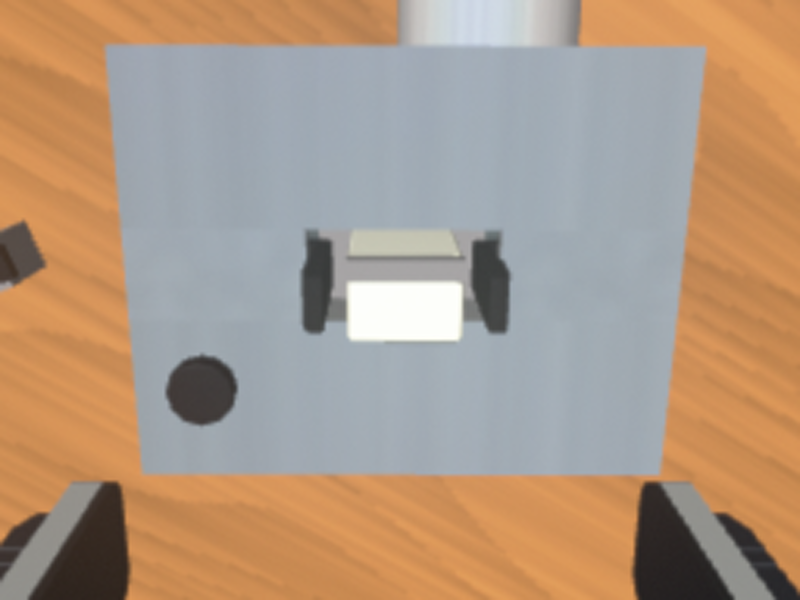

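```bash
python3 - <<'E'
from h import *
import pickle
T,s=pickle.load(open('w2.pkl','rb'))
h=lambda x,y,z:hit('wrist',136+(x+.5)/3.125-.5,87+(y+.5)/3.125-.5,z,T)
C=[h(107,45,.08),h(706,47,.08),h(662,474,.08),h(143,473,.08)]
print('ext',np.mean(C,0),[np.linalg.norm(C[i]-C[i-1]) for i in range(4)],[np.degrees(np.arctan2(*(C[i]-C[i-1])[[1,0]])) for i in range(4)])
n=[h(347,342,.11),h(462,342,.11)];print('neck -x edge',n,np.linalg.norm(n[0]-n[1]))
R_=np.array([.8485,.5293,0]);print('neck centre',np.mean(n,0)+.014*R_)
c=[h(312,332,.116),h(497,332,.116)];print('catch -x top',c,np.linalg.norm(c[0]-c[1]),np.mean(c,0)+.009*R_)
E
```

```text
ext [ 0.5109 -0.1184  0.08  ] [np.float64(0.14952476462874698), np.float64(0.18910315628783927), np.float64(0.1492383175467428), np.float64(0.19032473555567653)] [np.float64(31.64488371249624), np.float64(-58.23795557624396), np.float64(-147.8864326962243), np.float64(121.84902856007899)]
neck -x edge [array([ 0.4893, -0.1099,  0.11  ]), array([ 0.5084, -0.1405,  0.11  ])] 0.03601784439762034
neck centre [ 0.5107 -0.1178  0.11  ]
catch -x top [array([ 0.4882, -0.0984,  0.116 ]), array([ 0.5181, -0.1462,  0.116 ])] 0.056401387642549795 [ 0.5108 -0.1175  0.116 ]
```

Call:
carry_out:
  series:
    - [[0.16,-0.08,0,0,0,0,-1],[0,0,-0.5,0,0,0,-1],[0,0,-0.5,0,0,0,-1],[0,0,-0.5,0,0,0,-1],[0,0,-0.5,0,0,0,-1],[0,0,-0.5,0,0,0,-1],[0,0,-0.3,0,0,0,-1],[0,0,0,0,0,0,-1],[0,0,0,0,0,0,-1],[0,0,0,0,0,0,-1]]

```text
time: 5.75
eef_pos: [0.511, -0.1182, 0.2894]
eef_rot: [0.961, 0.275, 0.0, 0.0]
ft_force: [-0.4, 0.5, 0.0]
width: 0.0855
finger_force: 0.0
```

Call:
carry_out:
  series:
    - [[0,0,-0.35,0,0,0,-1],[0,0,-0.33,0,0,0,-1],[0,0,0,0,0,0,-1],[0,0,0,0,0,0,1],[0,0,0,0,0,0,1],[0,0,0,0,0,0,1],[0,0,0,0,0,0,1],[0,0,0,0,0,0,1],[0,0,0,0,0,0,1],[0,0,0,0,0,0,1],[0,0,0,0,0,0,1],[0,0,0,0,0,0,1]]

```text
time: 7.25
eef_pos: [0.5115, -0.1185, 0.2633]
eef_rot: [0.961, 0.275, 0.001, 0.001]
ft_force: [-4.6, -0.8, 25.6]
width: 0.0401
finger_force: 57.3
```

```bash
python3 - <<'E'
from h import *
import cv2
s=bot.read_state();im=bot.camera("wrist")[:,:,::-1];sc=bot.camera("scene")[:,:,::-1]
print(s['width'],s['finger_force'],s['ft_force'],s['ft_torque'])
a=cv2.resize(im[180:384,120:392],(800,600),interpolation=cv2.INTER_CUBIC)
b=cv2.resize(sc[90:190,140:273],(798,600),interpolation=cv2.INTER_CUBIC)
cv2.imwrite("pics/g.png",np.hstack([cv2.resize(a,(400,300)),cv2.resize(b,(400,300))]))
E
```

```text
0.040119363260440785 57.316959500312805 [-4.638  -0.7938 25.6163] [-0.3352  0.5925 -0.0167]
```

View pics/g.png

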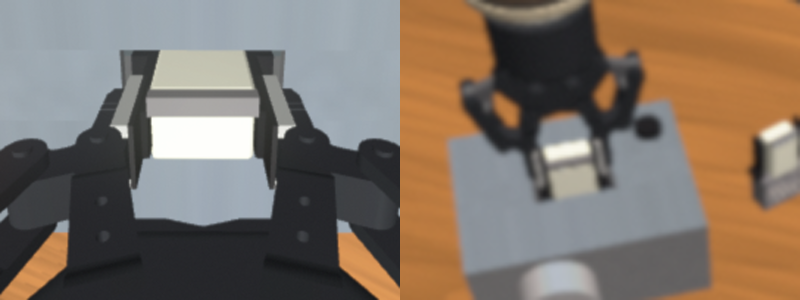

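Call:
carry_out:
  series:
    - [[0,0,0.1,0,0,0,1],[0,0,0.1,0,0,0,1],[0,0,0.1,0,0,0,1],[0,0,0.1,0,0,0,1],[0,0,0.1,0,0,0,1],[0,0,0,0,0,0,1]]

```text
time: 8.1
eef_pos: [0.5108, -0.1182, 0.2818]
eef_rot: [0.961, 0.275, 0.0, 0.0]
ft_force: [-0.1, 0.4, -1.7]
width: 0.0392
finger_force: 61.4
```

Call:
carry_out:
  series:
    - [[0,0,0.3,0,0,0,1],[0,0,0.3,0,0,0,1],[0,0,0.3,0,0,0,1],[0,0,0.3,0,0,0,1],[0,0,0.3,0,0,0,1],[0,0,0.3,0,0,0,1],[0,0,0.3,0,0,0,1],[0,0,0.3,0,0,0,1],[0.04,0.65,0,0,0,0.64,1],[0.04,0.65,0,0,0,0.64,1],[0.04,0.65,0,0,0,0.64,1],[0.04,0.65,0,0,0,0.64,1],[0.04,0.65,0,0,0,0.64,1],[0.04,0.65,0,0,0,0.64,1],[0.04,0.65,0,0,0,0.64,1],[0.04,0.65,0,0,0,0.64,1],[0.04,0.65,0,0,0,0.64,1],[0.04,0.65,0,0,0,0.64,1],[0.04,0.65,0,0,0,0.64,1],[0,0,0,0,0,0.64,1]]

```text
time: 10.6
eef_pos: [0.5284, 0.1694, 0.3778]
eef_rot: [0.684, 0.729, 0.0, -0.0]
ft_force: [-0.4, -1.1, -2.5]
width: 0.0391
finger_force: 61.4
```

```bash
python3 - <<'E'
from h import *
import cv2
s=bot.read_state();w=bot.camera("wrist")[:,:,::-1];sc=bot.camera("scene")[:,:,::-1]
s=bot.read_state()
m=R.from_quat(s['eef_rot']).as_matrix();print(s['time'],s['eef_pos'],s['joint_positions'],np.degrees(np.arctan2(m[1,0],m[0,0])),s['width'],s['finger_force'],s['ft_force'])
P=proj('scene',[s['eef_pos']-[0,0,.23]])[0];x,y=int(P[0])-60,max(0,int(P[1])-50)
print(P,x,y)
cv2.imwrite("pics/h.png",np.hstack([cv2.resize(w[170:384,110:395],(400,300)),cv2.resize(sc[y:y+90,x:x+120],(400,300),interpolation=cv2.INTER_CUBIC)]))
E
```

```text
10.7 [0.5283 0.1683 0.3777] [ 0.2537  0.3778  1.8466 -0.      0.9173  0.1922] 93.5240230521392 0.0392893738073833 61.38998866081238 [ 0.022  -0.4838 -2.5776]
[315.4949 162.6849] 255 112
```

View pics/h.png

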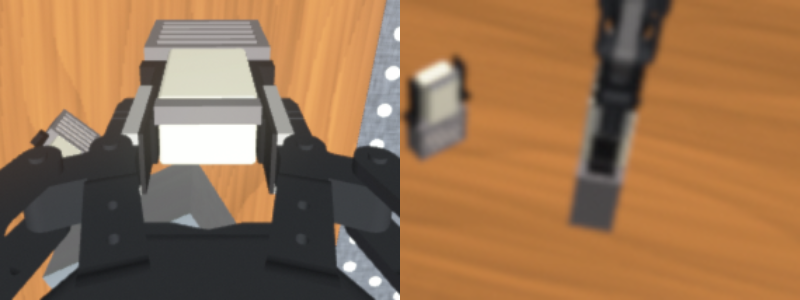

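```bash
python3 - <<'E'
from h import *
T=bot.camera_params('wrist')['T_tool_cam']
def f(x,y,h): 
    p=proj('wrist',[[x,y,.2533-h]],T)[0];return (p-[110,170])/.7125
for n,a in dict(bot=(.014,0,0),filttop=(.014,0,.048),necktop_px=(.014,0,.1),necktop_mx=(-.014,0,.1),bl=(.014,-.03,0),br=(.014,.03,0),nl=(-.014,-.018,.1),nr=(-.014,.018,.1)).items():print(n,f(*a))
E
```

```text
bot [207.2866  19.2608]
filttop [207.3756  47.2597]
necktop_px [207.5397  98.8797]
necktop_mx [207.5258 167.5889]
bl [156.3269  19.2743]
br [258.243   19.2473]
nl [158.5069 167.6066]
nr [256.5416 167.5712]
```

Call:
carry_out:
  series:
    - [[0.02,0.5,0.01,0,0,0.25,1],[0.02,0.5,0.01,0,0,0.25,1],[0,0.5,0.01,0,0,0.25,1],[0,0.5,0,0,0,0.25,1],[0,0.4,0,0,0,0.25,1],[0,0.17,0,0,0,0,1],[0,0,0,0,0,0,1],[0,0,0,0,0,0,1],[0,0,0,0,0,0,1]]

```text
time: 11.82
eef_pos: [0.53, 0.2701, 0.3787]
eef_rot: [0.62, 0.785, -0.0, 0.0]
ft_force: [0.6, 1.1, -2.2]
width: 0.0386
finger_force: 61.4
```

```bash
python3 - <<'E'
from h import *
import cv2
w=bot.camera("wrist")[:,:,::-1];sc=bot.camera("scene")[:,:,::-1]
s=bot.read_state()
m=R.from_quat(s['eef_rot']).as_matrix();print(s['time'],s['eef_pos'],s['joint_positions'],np.degrees(np.arctan2(m[1,0],m[0,0])),s['width'],s['finger_force'],s['ft_force'])
y,x=110,320
cv2.imwrite("pics/i.png",np.hstack([cv2.resize(w,(400,300)),cv2.resize(sc[y:y+90,x:x+120],(400,300),interpolation=cv2.INTER_CUBIC)]))
E
```

```text
11.925 [0.53   0.2702 0.3787] [ 0.4206  0.4308  1.7541 -0.0001  0.9568  0.1874] 103.36198715607013 0.03901804671002638 61.38562560081482 [ 0.2771  0.5751 -2.0278]
```

View pics/i.png

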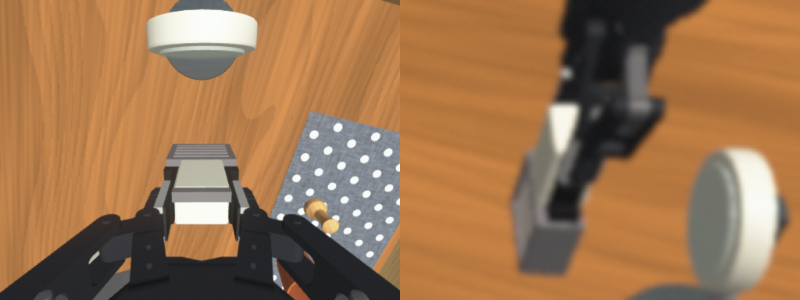

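```bash
python3 - <<'E'
from h import *
import cv2
w=bot.camera("wrist").astype(int)[:140]
m=((w.min(2)>150)&(w.max(2)-w.min(2)<45)).astype(np.uint8)
n,l,st,c=cv2.connectedComponentsWithStats(m);i=1+np.argmax(st[1:,4]);print(st[i],c[i])
M=l==i;xs=np.arange(st[i][0],st[i][0]+st[i][2]);b=np.array([[x,np.nonzero(M[:,x])[0].min(),np.nonzero(M[:,x])[0].max()] for x in xs])
print(b[::8].tolist())
x0=b[:,0].mean();print(x0,'lower slope deg',np.degrees(np.polyfit(b[4:-4,0]-x0,b[4:-4,2],2)[1]),'upper',np.degrees(np.polyfit(b[4:-4,0]-x0,b[4:-4,1],2)[1]))
E
```

```text
[ 189   12  140   49 5673] [258.6044  35.9829]
[[189, 29, 40], [197, 22, 59], [205, 19, 58], [213, 17, 57], [221, 15, 56], [229, 14, 55], [237, 13, 55], [245, 13, 55], [253, 12, 55], [261, 12, 54], [269, 13, 55], [277, 13, 55], [285, 14, 55], [293, 15, 55], [301, 16, 56], [309, 18, 57], [317, 20, 58], [325, 25, 60]]
258.5 lower slope deg -0.31629525613917686 upper -0.3290008784320982
```

Call:
carry_out:
  series:
    - [[0,0,0,0,0,0,1],[0,0,0,0,0,0,1],[0,0,0,0,0,0,1],[0,0,0,0,0,0,1],[0,0,0,0,0,0,1],[0,0,0,0,0,0,1],[0,0,0,0,0,0,1],[0,0,0,0,0,0,1],[0,0,0,0,0,0,1],[0,0,0,0,0,0,1],[0,0,0,0,0,0.5,1],[0,0,0,0,0,1,1],[0,0,0,0,0,1,1],[0,0,0,0,0,1,1],[0,0,0,0,0,1,1],[0,0,0,0,0,1,1],[0,0,0,0,0,1,1],[0,0,0,0,0,1,1],[0,0,0,0,0,1,1],[0,0,0,0,0,1,1]]

```text
time: 14.48
eef_pos: [0.5299, 0.2706, 0.3787]
eef_rot: [0.003, 1.0, -0.0, -0.0]
ft_force: [-0.4, -0.1, -2.5]
width: 0.0394
finger_force: 61.4
```

Call:
carry_out:
  series:
    - [[0,0,0,0,0,1,1],[0,0,0,0,0,1,1],[0,0,0,0,0,1,1],[0,0,0,0,0,1,1],[0,0,0,0,0,1,1],[0,0,0,0,0,1,1],[0,0,0,0,0,1,1],[0,0,0,0,0,1,1],[0,0,0,0,0,1,1],[0,0,0,0,0,1,1],[0,0,0,0,0,0.7,1],[0,0,0,0,0,0.4,1],[0,0,0,0,0,0.2,1],[0,0,0,0,0,0,1],[0,0,0,0,0,0,1],[0,0,0,0,0,0,1]]

```text
time: 16.48
eef_pos: [0.5299, 0.2706, 0.3787]
eef_rot: [-0.706, 0.709, 0.0, -0.0]
ft_force: [0.8, -0.4, -1.9]
width: 0.0393
finger_force: 61.4
```

```bash
cat > st.py <<'E'
from h import *
s=bot.read_state()
m=R.from_quat(s['eef_rot']).as_matrix();print(s['time'],s['eef_pos'],s['joint_positions'],np.degrees(np.arctan2(m[1,0],m[0,0])),m[:,2],s['width'],s['finger_force'],s['ft_force'],s['joint_velocities'])
E
python3 st.py
```

```text
16.475 [0.5299 0.2706 0.3787] [ 0.4212  0.431   1.7539 -0.      0.9568 -2.7164] -90.23049012446339 [-0. -0. -1.] 0.03931418028492443 61.39050364494324 [ 0.8047 -0.3582 -1.9069] [-0.0007  0.0003  0.0007 -0.0008 -0.0007 -0.0023]
```

Call:
carry_out:
  series:
    - [[0,0,0,0,0,0.5,1],[0,0,0,0,0,0.4,1],[0,0,0,0,0,0.3,1],[0,0,0,0,0,0.13,1],[0,0,0,0,0,0,1],[0,0,0,0,0,0,1],[0,0,0,0,0,0,1],[0,0,0,0,0,0,1]]

```text
time: 17.48
eef_pos: [0.5299, 0.2706, 0.3787]
eef_rot: [0.768, -0.64, 0.0, 0.0]
ft_force: [-0.1, -0.2, -2.2]
width: 0.0392
finger_force: 61.4
```

```bash
python3 st.py
```

```text
17.475 [0.5299 0.2706 0.3787] [ 0.4212  0.431   1.7539 -0.      0.9567 -2.9023] -79.57433764912301 [-0. -0. -1.] 0.039171258193151356 61.390196084976196 [-0.1275 -0.2415 -2.2047] [ 0.0001 -0.0032 -0.0006  0.0007  0.0008 -0.0003]
```

Call:
carry_out:
  series:
    - [[0,0,0,0,0,0,1],[0,0,0,0,0,0,1],[0,0,0,0,0,0,1],[0,0,0,0,0,0,1],[0,0,0,0,0,0,1],[0,0,0,0,0,0,1],[0,0,0,0,0,0,1],[0,0,0,0,0,0,1]]

```text
time: 18.48
eef_pos: [0.5299, 0.2706, 0.3787]
eef_rot: [0.768, -0.64, 0.0, 0.0]
ft_force: [-0.4, -0.5, -1.8]
width: 0.0394
finger_force: 61.4
```

```bash
python3 -c "from workcell import bot; print(bot.close_job())"
```

```text
the job is handed in; nothing more can be done
None
```

The job is handed in at about 18.5 s: the larger cassette was pinched, lifted free, held ribbed face to the lens for over a second, then turned and left held plain face to the lens at about 100 mm, roughly 3° short of square because of the last joint's limit (that final pose was checked by the arm's readings, not by a picture).

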